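# Close the polish tins and shut the shoe-care case

### The arm

A 7-joint arm with a two-finger parallel gripper is mounted at the origin on the work surface. World frame = base frame: x ahead of the robot, y to its left, z up, the work surface at z = 0. Lengths are in m, angles in rad, forces in N, time in s.
With the tool pointing down it reaches from about 0.425 to 0.925 m from the base axis. Payload 6.8 kg.
Tool frame: the origin (TCP) lies at the very end of the fingers, on their centre line; the grasp point (between the pads) lies 19 mm behind it (grip_point_offset is the distance from the TCP to the grasp point, in m); z points along the fingers, y is the line along which they close (so a half turn about z gives the same grasp; the last joint's range is limited). The gripper opens to 85 mm and grips with 20 to 120 N. Pads are 22 mm wide; open, the fingers measure 114 mm over their backs; the gripper's body (76 mm by 85 mm) begins 54 mm behind the grasp point. The pads swing forward as they close: fully open they stand 13 mm farther back than shut.
Start: joints at [-1.227, 0.477, 0.022, 1.555, -0.011, 1.109, -0.083], TCP at [0.295, 0.607, 0.231] pointing down, gripper open.
Joint ranges: [-2.96, 2.96], [-0.34, 2.1], [-1.41, 1.46], [0.24, 2.44], [-1.37, 4.51], [0.17, 1.92], [-2.96, 2.96]. Speed limits (rad/s): [2.39, 2.39, 3.14, 3.14, 3.14, 3.14, 3.14].

### API

Orientations are given as a unit quaternion [w, x, y, z].
In Python, from station import * gives the robot as it stands.
- The arm moves only by the tool carry_out, never from a script. Its argument "rows" is text: rows parted by semicolons, each of 4 numbers parted by spaces: the shift along the world's x, y, z in mm, then the turn about the world's z in degrees. In form: dx dy dz yaw; .... A call has 1 to 10 rows; each row shifts and turns the commanded pose from where the row before left it; what a row does not reach is not made up. A row lasts 1/8 s, in which the tool goes at most 62.5 mm and 10.7 degrees, less where a joint would pass 70% of its speed; a pose out of reach is approached as far as the arm can. A call is refused whole if a number of a shift passes 62.5 or a number of a turn 10.7, either way. A call with a gripper value outside its range is refused whole. "claw" is the finger opening in mm, from 0 to 85.4, set as the call begins (left out, the last holds). The fingers move at their own pace and stop on an object; "force" is the grip in N (left out, the last holds). Time passes only in rows, so rows that do not move let the fingers close. It gives the time, the measured TCP pose, the force, the opening and the grip force at its end, in the units of the state.
- get_obs(): the state, without advancing time (a new reading comes with each control period).
- read_camera(name): name is "side" or "top" or "wrist"; returns a dict with "img" (420x560x3 uint8, blue, green, red), "fov_y" (degrees; the focal length in pixels is half the picture's height over the tangent of half this angle, whatever the lens; pixels are square), "cx", "cy" (the principal point, pixels), "world_to_cam" (4x4, takes a point from world to camera coordinates). Camera axes: x right, y up, looking along -z (the intrinsics and any distortion apply to the point x, -y, -z); pixel columns grow to the right and rows downward; lengths in m; the calibration is good to about 2 mm. A picture is of the moment at which its call begins. There is no depth.
- hand_in(): hands the job in; it is judged then, once.
Trained networks look in the newest picture that a camera, given by its name, has taken for a name from the list of things; names that differ only in an ending like _2 or _b are one class to them, and where a whole thing is asked for, a point or a joint stands for the part that bears it (a point fixed in the world has none). Each returns a list of dicts, best first, with "confidence" (0 to 1); they miss things now and then, are a little off and sometimes report something else, mostly with a low value. They report only what shows in the picture. A call takes as long as a camera call. They do not tell look-alikes from the thing itself.
- recognise(camera, thing): "centre" ([column, row] in pixels, amid what is visible of it).
- outline_of(camera, thing): "pixels" (420x560 bool, what is visible of it) and "centre" ([column, row] in pixels, amid what is visible of it).
- place_of(camera, thing): "centre" ([column, row] in pixels: a listed point, or the origin of a listed thing).
The state is a dict: "t": time; "q": joint angles; "joint_vel": joint speeds; "joint_torque": joint torques, N m; "eef_pos": TCP position; "tool_rot": TCP orientation; "contact_force": force on the tool from outside, world axes, zero at the start; "torque": the same for the moment, N m; "gripper_width": opening from 0.0 (shut) to 1.0 (fully open); "grasp_force": force on a finger pad.
Only numpy, scipy, OpenCV 4.12 (cv2) and the standard library are available. Lean on these libraries where they do the work, as an engineer would, in place of code of your own. Each camera call takes 0.05 s, during which the arm holds its last target. There are 200 camera calls.

### The job

Tidy away the shoe polish: swing the lid of the half-open shoe-care case right back, put on every open tin the lid of its own colour and press it down until it is fully home, stand each closed tin upright on the floor of the case, then close the case and press its lid down past the catches until it is shut. A lid whose tin is not there is not needed; leave the other things on the bench where they are.

Things in the scene. Friction and masses are not known exactly. Their poses are not given: they have to be found in the camera images.
- tin_black: open polish tin with black band and polish, 150 g: aluminium body 62 mm across, 40 mm high, then a neck 51 mm across up to 56 mm, its top 3 mm chamfered; origin at the centre of its underside, z up. A black rubber seal ring 3 mm thick sits round the neck, at first 6 mm above the shoulder. May be absent
- lid_black: black lid for that tin: inverted cup, 60 mm across, 22 mm high, skirt 18 mm deep, 55 mm inside, 35 g; origin at the centre of its open lower edge, z up. Laid on, it rests on the seal with its edge 49 mm over the tin's underside, 6 mm proud; about 10 N on top sinks the seal, which stays down: edge at 43 mm, top at 65 mm. Loose fit: keep the tin upright
- tin_brown: open polish tin with brown band and polish, 150 g: aluminium body 62 mm across, 40 mm high, then a neck 51 mm across up to 56 mm, its top 3 mm chamfered; origin at the centre of its underside, z up. A black rubber seal ring 3 mm thick sits round the neck, at first 6 mm above the shoulder. May be absent
- lid_brown: brown lid for that tin: inverted cup, 60 mm across, 22 mm high, skirt 18 mm deep, 55 mm inside, 35 g; origin at the centre of its open lower edge, z up. Laid on, it rests on the seal with its edge 49 mm over the tin's underside, 6 mm proud; about 10 N on top sinks the seal, which stays down: edge at 43 mm, top at 65 mm. Loose fit: keep the tin upright
- tin_cream: open polish tin with cream (ivory) band and polish, 150 g: aluminium body 62 mm across, 40 mm high, then a neck 51 mm across up to 56 mm, its top 3 mm chamfered; origin at the centre of its underside, z up. A black rubber seal ring 3 mm thick sits round the neck, at first 6 mm above the shoulder. May be absent
- lid_cream: cream (ivory) lid for that tin: inverted cup, 60 mm across, 22 mm high, skirt 18 mm deep, 55 mm inside, 35 g; origin at the centre of its open lower edge, z up. Laid on, it rests on the seal with its edge 49 mm over the tin's underside, 6 mm proud; about 10 N on top sinks the seal, which stays down: edge at 43 mm, top at 65 mm. Loose fit: keep the tin upright
- case: fixed shoe-care case, an open dark wooden box 170 mm (its x) by 300 mm (its y) by 80 mm high, walls and floor 8 mm, divided by two 6 mm dividers 30 mm high into three bays side by side along its y; origin at the centre of its underside, +x points to the hinge side (away from the robot), yaw varies
- bay0 (a point): centre of a bay's floor in the case, 8 mm above the case's underside; the bay is 154 mm (case x) by about 90 mm (case y); room for one tin
- bay1 (a point): centre of a bay's floor in the case, 8 mm above the case's underside; the bay is 154 mm (case x) by about 90 mm (case y); room for one tin
- bay2 (a point): centre of a bay's floor in the case, 8 mm above the case's underside; the bay is 154 mm (case x) by about 90 mm (case y); room for one tin
- case_lid (a joint): case lid angle: 0 shut, 1.85 rad fully back; starts half open at 0.6 to 1.2. Panel 170 mm from hinge to front, 300 mm wide, 10 mm thick, 0.30 kg. The stiff hinge keeps it where it is left (4 N at the front edge moves it). At about 0.07 rad two sprung roller catches hold it up; 12 N down at the front edge pushes it past them and it stays shut
- lid_hinge (a point): centre of the case lid's hinge line, on the far top edge of the case, 80 mm above the case's underside; the hinge runs along the case's y
- lid_front (a point): point on the outside (upper when shut) face of the case lid, 10 mm above its inner face, mid-width, 160 mm from the hinge, 10 mm from the front edge; moves with the lid. A brass thumb lip 70 mm wide juts 11 mm beyond the middle of the front edge
- brush: shoe brush with a wooden back, 165 x 55 x 47 mm; a bystander, origin at its underside
- hammer: cobbler's hammer lying flat, about 0.25 m long; a bystander, origin at its underside
- spool: wooden spool of red thread, 46 mm across, 55 mm high; a bystander, origin at its underside
- heel_a: black rubber heel lift, 55 x 50 x 10 mm; a bystander, origin at its underside
- heel_b: black rubber heel lift, 55 x 50 x 10 mm; a bystander, origin at its underside
There are look-alikes about, which are no part of the job. What is shaped like the lid_brown but orange is not meant. What is shaped like the lid_black but yellow is not meant.

How it is judged:
On the way, in this order (a step that is already met when the one before it is completed fails the run):
1. the case's lid is swung well back (over 1.4 rad) (value of joint case_lid above 1.4 rad), for 0.2 s.
2. every tin on the bench at the start is closed with its own lid pressed fully home and stands upright in the case (z of lid_black in the frame of tin_black between 0.04 and 0.0455 m and horizontal distance between lid_black and tin_black below 0.005 m and angle between each of tin_black, tin_brown, tin_cream's own z axis and vertical below 0.12 rad and x of tin_black in the frame of case between -0.05 and 0.05 m and y of tin_black in the frame of case between -0.125 and 0.125 m and z of tin_black in the frame of case between 0.004 and 0.014 m and z of lid_brown in the frame of tin_brown between 0.04 and 0.0455 m and horizontal distance between lid_brown and tin_brown below 0.005 m and x of tin_brown in the frame of case between -0.05 and 0.05 m and y of tin_brown in the frame of case between -0.125 and 0.125 m and z of tin_brown in the frame of case between 0.004 and 0.014 m and z of lid_cream in the frame of tin_cream between 0.04 and 0.0455 m and horizontal distance between lid_cream and tin_cream below 0.005 m and x of tin_cream in the frame of case between -0.05 and 0.05 m and y of tin_cream in the frame of case between -0.125 and 0.125 m and z of tin_cream in the frame of case between 0.004 and 0.014 m), for 0.2 s.
At the end, for the whole second after the job is handed in: Every tin present stands in the case (on its floor within 6 mm, inside the walls, tilted less than 0.12 rad) with the lid of its own colour on it, within 5 mm of its axis and pushed to within 2.5 mm of fully home, and the case's lid is shut past the catches (under 0.03 rad) (all of step 2 and value of joint case_lid below 0.03 rad); the robot touches nothing.
It fails at once if a bystander (brush, hammer, spool or heel lift) is pushed or carried more than 6 cm from its place (distance of any of brush, hammer, spool, heel_a, heel_b from where it was at the start of the episode above 0.06 m).
Of tin_black, tin_brown, tin_cream only 2 to 3 are there at a start; the rules pass over those that are not, and their reading is None.
At some moment in a run one of tin_black, tin_brown, tin_cream may be knocked a few centimetres aside while the robot is not near it.
It also fails if it takes over 210 s, if anything falls off the work surface, if the arm or the gripper's body presses on something with over 40 N, if the wrist force passes 120 N, or if a joint passes its speed limit or range.

## Working session

There is one attempt and no reset: what is moved stays moved. The work goes in short steps, Python scripts to look and compute and a tool call to move; the robot and the scene stay as the last step left them, time stands still between calls to the robot, and variables do not carry over. Pictures are saved under pics/ and viewed, at most 14 in all, crops included, and the job is handed in when it is done.

Besides the shell and the picture viewer there is one more tool, called in YAML: its name, and indented under it one key for each argument. carry_out: Moves the arm, as the interface text tells. Its arguments: {"type":"object","properties":{"rows":{"type":"string"},"claw":{"type":"number"},"force":{"type":"number"}},"required":["rows"]}

```bash
mkdir -p pics; cat > h.py <<'E'
from station import *
import numpy as np, cv2
def cam(n):
    c=read_camera(n); return c
def ray(c,px):
    f=210/np.tan(np.radians(c["fov_y"])/2)
    d=np.array([(px[0]-c["cx"])/f,-(px[1]-c["cy"])/f,-1.])
    M=np.array(c["world_to_cam"]); R=M[:3,:3]; t=M[:3,3]
    return -R.T@t, R.T@d
def at_z(c,px,z):
    o,d=ray(c,px); return o+d*(z-o[2])/d[2]
def proj(c,p):
    f=210/np.tan(np.radians(c["fov_y"])/2)
    M=np.array(c["world_to_cam"]); q=M[:3,:3]@np.array(p)+M[:3,3]
    return np.array([c["cx"]+f*q[0]/-q[2], c["cy"]-f*q[1]/-q[2]])
def tri(a,b):
    (o1,d1),(o2,d2)=a,b
    A=np.stack([d1,-d2],1); s=np.linalg.lstsq(A,o2-o1,rcond=None)[0]
    p,q=o1+d1*s[0],o2+d2*s[1]; return (p+q)/2,np.linalg.norm(p-q)
E
cat > a.py <<'E'
from h import *
np.set_printoptions(precision=3,suppress=True)
o=get_obs(); print(o["t"],o["eef_pos"],o["tool_rot"],o["gripper_width"])
C={}
for n in("top","side"):
    c=C[n]=cam(n); cv2.imwrite(f"pics/{n}0.png",c["img"]); print(n,c["fov_y"],ray(c,(280,210)), [k for k in c])
    for t in ["tin_black","tin_brown","tin_cream","lid_black","lid_brown","lid_cream","case","bay0","bay1","bay2","lid_hinge","lid_front"]:
        for r in place_of(n,t)[:3]:
            if r["confidence"]>.25: 
                z={"ti":0,"li":0,"ca":0,"ba":.008}[t[:2]]
                if t=="lid_hinge":z=.08
                print(n,t,round(r["confidence"],2),np.round(r["centre"]),at_z(c,r["centre"],z))
E
python3 a.py
```

```text
0.0 [0.294 0.607 0.23 ] [-0.     0.224  0.975 -0.001] 0.9965002553819272
top 42.96048336906382 (array([ 0.414, -0.099,  1.435]), array([ 0.083, -0.017, -0.996])) ['img', 'fov_y', 'cx', 'cy', 'world_to_cam']
top tin_black 0.9 [263. 192.] [ 0.583 -0.08   0.   ]
top tin_black 0.67 [264. 236.] [ 0.465 -0.08   0.   ]
top tin_black 0.55 [371. 185.] [ 0.596 -0.373  0.   ]
top tin_cream 0.61 [320. 243.] [ 0.442 -0.23   0.   ]
top lid_black 0.81 [368. 241.] [ 0.445 -0.357  0.   ]
top lid_black 0.74 [358. 280.] [ 0.34  -0.327  0.   ]
top lid_black 0.54 [225. 150.] [0.702 0.021 0.   ]
top lid_brown 0.64 [409. 186.] [ 0.59  -0.477  0.   ]
top lid_cream 0.57 [264. 238.] [ 0.461 -0.079  0.   ]
top case 0.94 [170. 216.] [0.526 0.174 0.   ]
top bay0 0.85 [202. 213.] [0.532 0.085 0.008]
top bay0 0.7 [130. 222.] [0.512 0.278 0.008]
top bay0 0.6 [168. 221.] [0.512 0.176 0.008]
top bay1 0.85 [202. 213.] [0.532 0.085 0.008]
top bay1 0.7 [130. 222.] [0.512 0.278 0.008]
top bay1 0.6 [168. 221.] [0.512 0.176 0.008]
top bay2 0.85 [202. 213.] [0.532 0.085 0.008]
top bay2 0.7 [130. 222.] [0.512 0.278 0.008]
to
[... 487 characters left out ...]
54  0.   ]
side lid_brown 0.48 [274. 200.] [ 0.575 -0.361  0.   ]
side lid_cream 0.43 [304. 251.] [ 0.463 -0.076  0.   ]
side case 0.79 [278. 308.] [ 0.523  0.177 -0.   ]
side bay0 0.83 [279. 282.] [0.526 0.083 0.008]
side bay0 0.58 [279. 309.] [0.52  0.189 0.008]
side bay0 0.57 [283. 332.] [0.504 0.269 0.008]
side bay1 0.83 [279. 282.] [0.526 0.083 0.008]
side bay1 0.58 [279. 309.] [0.52  0.189 0.008]
side bay1 0.57 [283. 332.] [0.504 0.269 0.008]
side bay2 0.83 [279. 282.] [0.526 0.083 0.008]
side bay2 0.58 [279. 309.] [0.52  0.189 0.008]
side bay2 0.57 [283. 332.] [0.504 0.269 0.008]
side lid_hinge 0.81 [247. 283.] [0.602 0.181 0.08 ]
side lid_front 0.85 [269. 236.] [ 0.575 -0.142  0.   ]
```

View pics/top0.png

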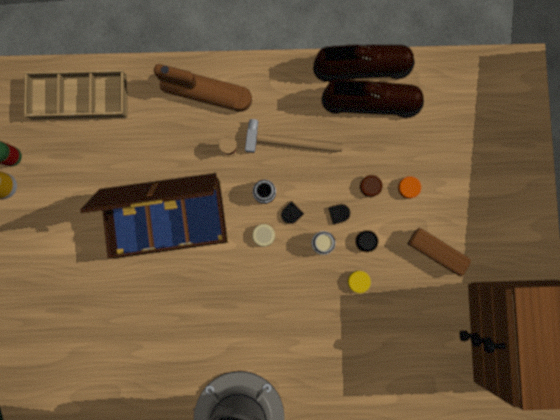

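View pics/side0.png

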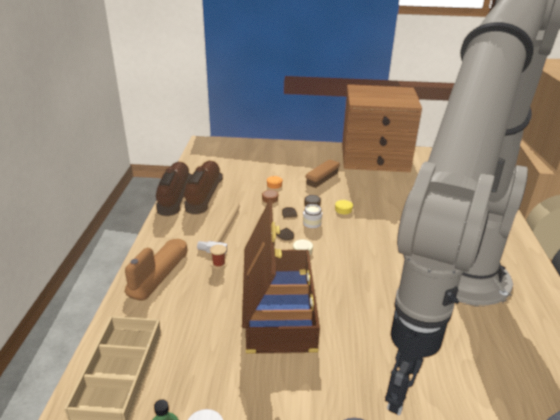

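Top view: the case is at (165,220) with its lid steep. The black tin is at (263,190) and the cream tin at (322,243), and I see no brown tin. The cream lid is at (263,236), black lid (367,241) and brown lid (371,185), with the orange and yellow decoys nearby. The side view agrees.

```bash
cat > b.py <<'E'
from h import *
np.set_printoptions(precision=3,suppress=True)
t,s=cam("top"),cam("side")
for k,a,b in [("front",(152,198),(269,236)),("hinge",(158,185),(247,283))]:
    print(k,tri(ray(t,a),ray(s,b)))
for n in ["lid_front","lid_hinge","tin_black","lid_black","lid_cream","tin_cream"]:
    A=place_of("top",n)[:3];B=place_of("side",n)[:3]
    for a in A:
        for b in B:
            p,e=tri(ray(t,a["centre"]),ray(s,b["centre"]))
            if e<.02: print(n,round(a["confidence"],2),round(b["confidence"],2),p,e)
w=cam("wrist");cv2.imwrite("pics/w0.png",w["img"]);o=get_obs();M=np.array(w["world_to_cam"]);print(o["eef_pos"],-M[:3,:3].T@M[:3,3],M[:3,:3],w["fov_y"])
E
python3 b.py
```

```text
front (array([0.55 , 0.171, 0.221]), np.float64(0.002759581536343461))
hinge (array([0.6  , 0.186, 0.085]), np.float64(0.0016717580032281313))
lid_front 0.87 0.59 [0.55  0.172 0.222] 5.5963008175319545e-05
lid_hinge 0.79 0.8 [0.602 0.19  0.077] 0.005212729021190493
lid_black 0.63 0.5 [ 0.444 -0.361 -0.012] 0.0025257600595318596
lid_black 0.59 0.71 [ 0.337 -0.315  0.011] 0.0055605111177303174
tin_cream 0.83 0.89 [ 0.439 -0.233  0.003] 0.007592110329563705
[0.295 0.607 0.231] [0.222 0.642 0.374] [[ 0.436  0.9    0.001]
 [-0.853  0.414 -0.318]
 [-0.287  0.138  0.948]] 68.30936904402641
```

carry_out:
  rows: "0 0 30 10.5; 0 -50 30 10.5; 10 -60 0 10.5; 20 -60 0 0; 30 -60 0 0; 30 -60 0 0; 30 -60 0 0; 30 -60 0 0; 0 0 0 0"
  claw: 0

```text
t: 3.18
eef_pos: [0.4385, 0.2092, 0.2917]
tool_rot: [0.001, -0.044, 0.999, -0.0]
contact_force: [-0.4, 0.6, 0.7]
gripper_width: 0.001
grasp_force: 0.0
```

carry_out:
  rows: "0 -20 -45 0; 0 -20 -45 0; 30 3 0 0; 20 2 0 0; 20 2 0 0; 20 2 0 0; 20 2 0 0; 15 2 0 0; 15 2 0 0; 15 2 0 0"

```text
t: 4.42
eef_pos: [0.5918, 0.192, 0.2012]
tool_rot: [-0.0, -0.049, 0.999, 0.0]
contact_force: [-2.2, -0.3, -0.4]
gripper_width: 0.003
grasp_force: 0.0
```

carry_out:
  rows: "15 2 0 0; 15 2 0 0; 12 1 0 0; 0 0 0 0; 0 0 0 0"

```text
t: 5.05
eef_pos: [0.6288, 0.1959, 0.2005]
tool_rot: [-0.006, -0.049, 0.999, -0.001]
contact_force: [-17.2, -2.3, 8.0]
gripper_width: 0.003
grasp_force: 9.5
```

```bash
python3 b.py; python3 - <<'E'
from h import *
t,s,w=cam("top"),cam("side"),cam("wrist")
cv2.imwrite("pics/m1.png",np.vstack([np.hstack([t["img"][100:350,60:460],s["img"][140:390,120:520]])]))
E
```

```text
front (array([0.55 , 0.171, 0.221]), np.float64(0.002759581536343461))
hinge (array([0.6  , 0.186, 0.085]), np.float64(0.0016717580032281313))
lid_front 0.59 0.71 [0.655 0.184 0.222] 0.0072952068908977005
lid_hinge 0.76 0.97 [0.602 0.19  0.09 ] 0.005442919622738379
tin_black 0.93 0.59 [ 0.592 -0.082 -0.003] 0.005293889776104393
lid_black 0.74 0.65 [ 0.443 -0.351 -0.001] 0.0033637152718389023
lid_black 0.58 0.6 [ 0.33  -0.314  0.015] 0.008636703526757564
lid_cream 0.73 0.44 [ 0.468 -0.08   0.004] 0.0028987368708646073
tin_cream 0.84 0.8 [ 0.444 -0.233  0.006] 0.004583378819235393
[0.629 0.196 0.201] [0.55  0.187 0.344] [[-0.099  0.995 -0.   ]
 [-0.947 -0.094 -0.308]
 [-0.307 -0.03   0.951]] 68.30936904402641
```

View pics/m1.png

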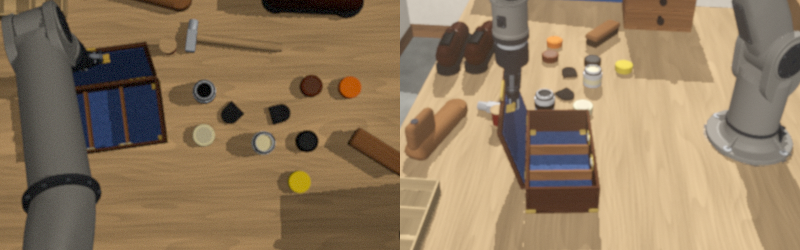

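The lid is fully back, against its stop. Next is the cream lid.

carry_out:
  rows: "-40 -4 0 0; -50 -30 20 0; -40 -60 0 0; -34 -60 0 0; 0 -60 -10 0; 0 -60 -40 0; 0 -2 -20 0; 0 0 0 0; 0 0 0 0"
  claw: 85

```text
t: 7.08
eef_pos: [0.479, -0.0575, 0.1576]
tool_rot: [0.001, -0.049, 0.999, 0.0]
contact_force: [-0.5, 0.3, 0.6]
gripper_width: 0.995
grasp_force: 0.0
```

```bash
cat > c.py <<'E'
import sys
from h import *
np.set_printoptions(precision=4,suppress=True)
# args: thing z [save]
w=cam("wrist");o=get_obs();print(o["t"],o["eef_pos"],o["contact_force"])
if len(sys.argv)>3: cv2.imwrite("pics/"+sys.argv[3],w["img"])
th=sys.argv[1];z=float(sys.argv[2])
for r in place_of("wrist",th)[:3]: print("place",round(r["confidence"],2),r["centre"],at_z(w,r["centre"],0))
for r in outline_of("wrist",th)[:3]:
    m=r["pixels"].astype(np.uint8)
    cs=max(cv2.findContours(m,cv2.RETR_EXTERNAL,cv2.CHAIN_APPROX_NONE)[0],key=cv2.contourArea)[:,0]
    P=np.array([at_z(w,p,z)[:2] for p in cs]).astype(np.float32)
    (x,y),rad=cv2.minEnclosingCircle(P)
    print("outl",round(r["confidence"],2),r["centre"],"bgr",np.median(w["img"][r["pixels"]],0),"at z: circ",x,y,rad,"bbox",P.min(0),P.max(0))
E
python3 c.py lid_cream 0.022 w1.png
```

```text
7.125 [ 0.4791 -0.0573  0.1577] [-0.0504  0.0646  0.2197]
place 0.72 [263.0, 184.8] [ 0.4723 -0.0746  0.    ]
place 0.32 [57.1, 211.9] [ 0.5216 -0.2817  0.    ]
outl 0.75 [260.2, 188.8] bgr [158. 194. 208.] at z: circ 0.4690553545951843 -0.07600994408130646 0.030638158321380615 bbox [ 0.4386 -0.1051] [ 0.4995 -0.0473]
```

View pics/w1.png

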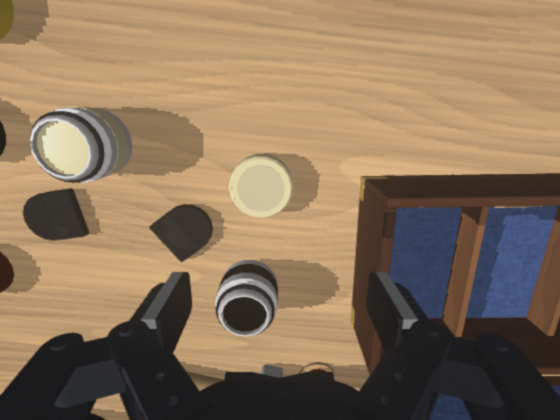

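The wrist view shows the cream lid at (260,187), the black tin below it at (246,300) and the cream tin at (75,145).

carry_out:
  rows: "-9 -18 -40 0; 0 0 -40 0; 0 0 -40 0; 0 0 -20 0; 0 0 -12 0; 0 0 0 0; 0 0 0 0"

```text
t: 8.1
eef_pos: [0.4696, -0.0759, 0.0055]
tool_rot: [0.001, -0.049, 0.999, -0.0]
contact_force: [0.8, 0.8, 0.9]
gripper_width: 0.991
grasp_force: 0.0
```

carry_out:
  rows: "0 0 0 0; 0 0 0 0; 0 0 0 0; 0 0 0 0; 0 0 0 0; 0 0 0 0"
  claw: 50
  force: 40

```text
t: 8.85
eef_pos: [0.4694, -0.076, 0.0056]
tool_rot: [0.001, -0.049, 0.999, 0.0]
contact_force: [-1.4, 1.7, 9.2]
gripper_width: 0.682
grasp_force: 41.1
```

carry_out:
  rows: "0 0 40 0; 0 0 60 0; 0 -30 50 0; -10 -60 0 0; -10 -40 0 0; 0 0 0 0; 0 0 0 0; 0 0 0 0"

```text
t: 9.85
eef_pos: [0.4492, -0.2045, 0.1546]
tool_rot: [-0.0, -0.05, 0.999, 0.0]
contact_force: [0.6, 0.4, -0.7]
gripper_width: 0.684
grasp_force: 44.4
```

```bash
python3 c.py tin_cream 0.056 w2.png; python3 c.py lid_black 0.022;python3 c.py tin_black 0.056
```

```text
9.9 [ 0.4492 -0.2046  0.1545] [-0.3589  1.2762  0.4112]
place 0.78 [248.5, 190.2] [ 0.4483 -0.2354  0.    ]
outl 0.91 [242.6, 195.5] bgr [155. 172. 177.] at z: circ 0.43874913454055786 -0.23128381371498108 0.031947892159223557 bbox [ 0.4077 -0.2596] [ 0.4696 -0.2028]
10.05 [ 0.449  -0.2052  0.1546] [ 0.6885 -0.1404 -0.7342]
place 0.67 [156.5, 62.8] [ 0.3421 -0.3235  0.    ]
place 0.58 [129.2, 180.0] [ 0.4496 -0.3527  0.    ]
outl 0.82 [123.6, 181.7] bgr [45. 50. 55.] at z: circ 0.4449821710586548 -0.34485965967178345 0.03406988084316254 bbox [ 0.4144 -0.3782] [ 0.4763 -0.3119]
outl 0.55 [149.1, 57.8] bgr [ 67. 186. 215.] at z: circ 0.34252670407295227 -0.32214629650115967 0.03219703584909439 bbox [ 0.3122 -0.3532] [ 0.3706 -0.2901]
outl 0.43 [3.6, 162.6] bgr [22.5 29.  34. ] at z: circ 0.44163745641708374 -0.4558244049549103 0.016051052138209343 bbox [ 0.426  -0.4591] [ 0.4573 -0.4435]
10.2 [ 0.4489 -0.2057  0.1546] [-0.2601  0.4536  0.0493]
outl 0.63 [390.9, 306.1] bgr [39. 44. 48.] at z: circ 0.5326820611953735 -0.09038735926151276 0.01777954399585724 bbox [ 0.5213 -0.1048] [ 0.5439 -0.0767]
```

View pics/w2.png

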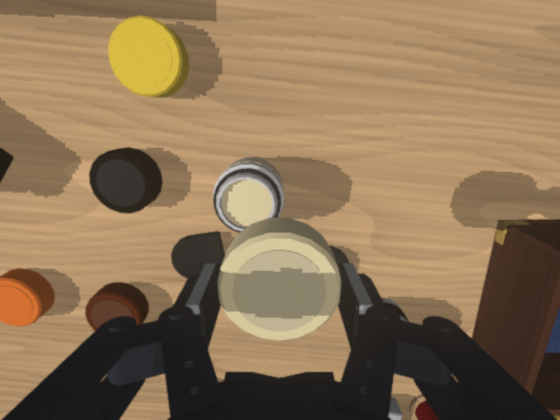

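carry_out:
  rows: "25 -25 0 0; 0 0 0 0; 0 0 0 0"

```text
t: 10.68
eef_pos: [0.4732, -0.2307, 0.1543]
tool_rot: [-0.001, -0.049, 0.999, 0.0]
contact_force: [-0.5, 0.3, -1.4]
gripper_width: 0.677
grasp_force: 44.4
```

```bash
cat > d.py <<'E'
import sys
from h import *
np.set_printoptions(precision=4,suppress=True)
col,zt=sys.argv[1],0.056
w=cam("wrist");o=get_obs();print(o["eef_pos"])
r=outline_of("wrist","tin_"+col)
for q in r: print(q["confidence"],q["centre"])
q=r[int(sys.argv[2]) if len(sys.argv)>2 else 0]
m=q["pixels"].astype(np.uint8);x,y,ww,hh=cv2.boundingRect(m);x-=8;y-=8;ww+=16;hh+=16
x,y=max(x,0),max(y,0)
c=cv2.resize(w["img"][y:y+hh,x:x+ww],None,fx=5,fy=5,interpolation=cv2.INTER_CUBIC)
for p in place_of("wrist","tin_"+col)[:1]: print("place",p,at_z(w,p["centre"],0))
# candidate model overlay: fit centre so that projected circles match mask silhouette
from scipy.optimize import minimize
def sil(p,H=((0,.031),(.04,.031),(.049,.029),(.056,.0245))):
    pts=[];M=np.zeros(m.shape,np.uint8)
    a=np.linspace(0,2*np.pi,48)
    def ring(z,R): return np.array([proj(w,(p[0]+R*np.cos(t),p[1]+R*np.sin(t),z)) for t in a])
    for (z0,r0),(z1,r1) in [((0,.031),(.04,.031)),((.04,.0255),(.056,.0245))]:
        h=cv2.convexHull(np.vstack([ring(z0,r0),ring(z1,r1)]).astype(np.float32)); cv2.fillPoly(M,[(h*16).round().astype(np.int32)],1,shift=4)
    return M
p0=at_z(w,q["centre"],.028)[:2]
f=lambda p:(sil(p)!=m).sum()
b=minimize(f,p0,method="Nelder-Mead",options=dict(initial_simplex=[p0,p0+[.006,0],p0+[0,.006]],xatol=2e-4))
print("fit",b.x,b.fun,m.sum())
for z,R in((.056,.0245),(.04,.031),(0,.031)):
    pts=np.array([(proj(w,(b.x[0]+R*np.cos(t),b.x[1]+R*np.sin(t),z))+.5-[x,y])*5 for t in np.linspace(0,6.283,60)]).astype(int)
    cv2.polylines(c,[pts],True,(0,0,255),1)
cv2.imwrite("pics/"+sys.argv[3] if len(sys.argv)>3 else "pics/x.png",c[:600,:800])
E
python3 d.py cream 0 w3.png
```

```text
[ 0.4731 -0.2305  0.1544]
0.59 [279.4, 173.2]
place {'centre': [277.2, 168.4], 'confidence': 0.55} [ 0.4477 -0.2354  0.    ]
fit [ 0.446 -0.233] 142.0 4318
```

View pics/w3.png

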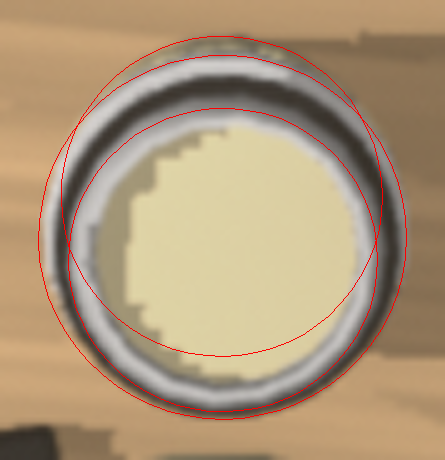

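The fit overlays the neck ring well, which puts the cream tin at (0.446,-0.233).

carry_out:
  rows: "-27 -2 -30 0; 0 0 -35 0; 0 -1 -18 0; 0 0 0 0; 0 0 -5 0; 0 0 -3 0; 0 0 -3 0; 0 0 -3 0; 0 0 0 0; 0 0 0 0"

```text
t: 12.08
eef_pos: [0.4466, -0.2339, 0.0576]
tool_rot: [-0.0, -0.049, 0.999, 0.0]
contact_force: [-0.5, -0.1, -1.7]
gripper_width: 0.679
grasp_force: 44.4
```

carry_out:
  rows: "0 0 -3 0; 0 0 -2 0; 0 0 -2 0; 0 0 -2 0; 0 0 -2 0; 0 0 0 0; 0 0 0 0"

```text
t: 12.95
eef_pos: [0.4469, -0.234, 0.0481]
tool_rot: [0.0, -0.049, 0.999, 0.001]
contact_force: [-6.4, 3.3, 22.8]
gripper_width: 0.682
grasp_force: 46.8
```

carry_out:
  rows: "0 0 0 0; 0 0 0 0; 0 0 0 0; 0 0 -12 0; 0 0 -14 0; 0 0 -10 0; 0 0 0 0; 0 0 0 0"
  claw: 85

```text
t: 13.95
eef_pos: [0.4468, -0.2341, 0.0106]
tool_rot: [-0.0, -0.049, 0.999, -0.0]
contact_force: [-0.5, 0.8, 0.9]
gripper_width: 0.992
grasp_force: 0.0
```

carry_out:
  rows: "0 0 0 0; 0 0 0 0; 0 0 0 0; 0 0 0 0; 0 0 0 0"
  claw: 50

```text
t: 14.58
eef_pos: [0.4471, -0.2339, 0.0113]
tool_rot: [0.0, -0.049, 0.999, 0.0]
contact_force: [-0.8, 0.6, 6.6]
gripper_width: 0.714
grasp_force: 42.6
```

carry_out:
  rows: "0 0 40 0; 0 0 50 0; 0 0 50 -10; 0 30 30 -10; 5 50 0 -10; 5 50 0 -10; 5 50 0 -10; 5 50 0 -10; 0 0 0 -10; 0 0 0 -10"

```text
t: 15.82
eef_pos: [0.4661, -0.0104, 0.1806]
tool_rot: [-0.0, 0.596, 0.803, -0.0]
contact_force: [-0.4, 0.2, -0.9]
gripper_width: 0.715
grasp_force: 45.0
```

```bash
python3 - <<'E'
from h import *
o=get_obs();print(o["q"],o["eef_pos"],o["tool_rot"])
w=cam("wrist");t=cam("top");cv2.imwrite("pics/w4.png",np.hstack([w["img"][:,:],cv2.resize(t["img"][100:320,60:460],(0,0),fx=.6,fy=1.909)])[:, :800])
for c,n in ((w,"wrist"),(t,"top")):
    for k,z in(("bay0",.008),("case",0),("lid_hinge",.08)):
        print(n,k,[(round(r["confidence"],2),at_z(c,r["centre"],z).round(3)) for r in place_of(n,k)[:3]])
E
```

```text
[-0.61594736  0.21291668  0.58016087  2.12108531 -0.15530871  0.84790618
  0.35104646] [ 0.46608181 -0.01036214  0.18055681] [-1.57746607e-04  5.95904589e-01  8.03055225e-01 -2.11406510e-05]
wrist bay0 [(0.76, array([0.52 , 0.179, 0.008])), (0.57, array([0.534, 0.086, 0.008]))]
wrist case [(0.62, array([0.519, 0.178, 0.   ]))]
wrist lid_hinge []
top bay0 [(0.94, array([0.529, 0.081, 0.008])), (0.93, array([0.515, 0.176, 0.008])), (0.64, array([0.508, 0.277, 0.008]))]
top case [(0.6, array([0.53 , 0.181, 0.   ]))]
top lid_hinge [(0.58, array([0.599, 0.182, 0.08 ]))]
```

View pics/w4.png

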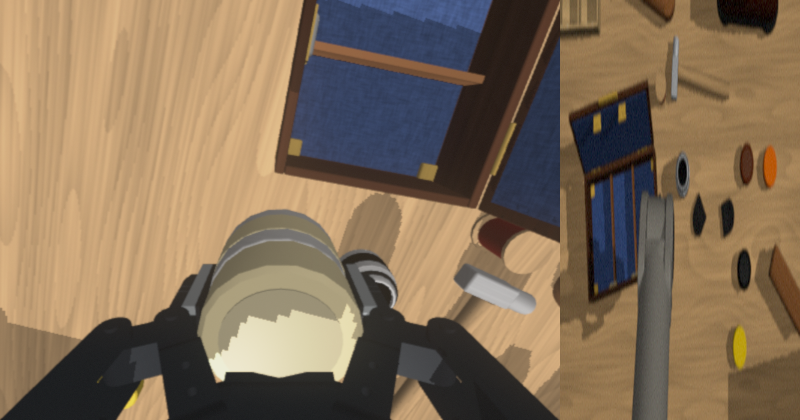

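carry_out:
  rows: "14 40 0 -10.6; 14 50 0 0; 13 50 0 0; 13 49 0 0; 0 0 0 0; 0 0 0 0"

```text
t: 16.98
eef_pos: [0.5202, 0.177, 0.1803]
tool_rot: [0.0, 0.666, 0.746, -0.001]
contact_force: [0.0, -0.7, -2.0]
gripper_width: 0.713
grasp_force: 45.0
```

```bash
python3 - <<'E'
from h import *
o=get_obs();print(o["eef_pos"],o["tool_rot"])
for n in("wrist","top","side"):
    c=cam(n)
    for k,z in(("bay0",.008),("case",0),("lid_hinge",.08)):
        print(n,k,[(round(r["confidence"],2),at_z(c,r["centre"],z).round(3)) for r in place_of(n,k)[:3]])
E
```

```text
[0.52020252 0.17698298 0.18033309] [ 5.90300759e-05  6.65979112e-01  7.45970159e-01 -5.83871566e-04]
wrist bay0 [(0.67, array([0.512, 0.273, 0.008]))]
wrist case [(0.6, array([0.518, 0.18 , 0.   ]))]
wrist lid_hinge [(0.65, array([0.609, 0.188, 0.08 ])), (0.47, array([0.517, 0.199, 0.08 ]))]
top bay0 [(0.75, array([0.52 , 0.085, 0.008])), (0.71, array([0.513, 0.182, 0.008]))]
top case [(0.56, array([0.526, 0.175, 0.   ])), (0.18, array([ 0.588, -0.369,  0.   ]))]
top lid_hinge [(0.75, array([0.599, 0.186, 0.08 ]))]
side bay0 [(0.97, array([0.535, 0.084, 0.008])), (0.87, array([0.505, 0.27 , 0.008])), (0.69, array([0.519, 0.162, 0.008]))]
side case [(0.37, array([ 0.511,  0.263, -0.   ]))]
side lid_hinge [(0.79, array([0.601, 0.186, 0.08 ])), (0.63, array([ 0.448, -0.218,  0.08 ]))]
```

Consistent. I'll lower the tin into the middle bay.

carry_out:
  rows: "0 2 -40 0; 0 0 -40 0; 0 0 -40 0; 0 0 -20 0; 0 0 -12 0; 0 0 -6 0; 0 0 -2 0; 0 0 0 0; 0 0 0 0"

```text
t: 18.7
eef_pos: [0.5208, 0.18, 0.0213]
tool_rot: [0.0, 0.666, 0.746, 0.001]
contact_force: [0.1, -0.8, -1.2]
gripper_width: 0.716
grasp_force: 44.9
```

carry_out:
  rows: "0 0 -2 0; 0 0 -1 0; 0 0 0 0; 0 0 0 0"

```text
t: 19.2
eef_pos: [0.5208, 0.18, 0.0193]
tool_rot: [-0.0, 0.666, 0.746, 0.001]
contact_force: [-5.3, -0.3, 15.5]
gripper_width: 0.717
grasp_force: 46.8
```

carry_out:
  rows: "0 0 0 0; 0 0 0 0; 0 0 0 0; 0 0 20 0; 0 0 40 0; 0 0 40 0; 0 0 0 0"
  claw: 85

```text
t: 20.08
eef_pos: [0.5225, 0.1805, 0.1203]
tool_rot: [0.001, 0.666, 0.746, 0.003]
contact_force: [-0.4, 0.0, 0.1]
gripper_width: 0.995
grasp_force: 0.0
```

carry_out:
  rows: "0 0 0 0; 0 0 0 0; 0 0 0 0; 0 0 0 0; 0 0 -10 0; 0 0 -15 0; 0 0 -10 0; 0 0 -4 0; 0 0 0 0"
  claw: 0

```text
t: 21.2
eef_pos: [0.5203, 0.1796, 0.0783]
tool_rot: [-0.0, 0.666, 0.746, -0.0]
contact_force: [0.2, -0.2, -0.0]
gripper_width: -0.002
grasp_force: 0.0
```

carry_out:
  rows: "0 0 -3 0; 0 0 -2 0; 0 0 -2 0; 0 0 0 0; 0 0 0 0"

```text
t: 21.82
eef_pos: [0.5211, 0.181, 0.0726]
tool_rot: [-0.0, 0.666, 0.746, 0.001]
contact_force: [-1.9, 2.6, 7.5]
gripper_width: -0.0
grasp_force: 3.9
```

carry_out:
  rows: "0 0 50 0; 0 0 50 0; -8 -60 0 0; -10 -62 0 0; -10 -62 0 0; -10 -62 0 0; -10 -62 0 0; -10 -62 0 0; -10 -62 0 0; -8 -62 0 0"
  claw: 85

```text
t: 23.08
eef_pos: [0.4444, -0.3142, 0.1719]
tool_rot: [0.0, 0.666, 0.746, 0.0]
contact_force: [1.3, 0.4, -1.3]
gripper_width: 0.995
grasp_force: 0.0
```

carry_out:
  rows: "0 -20 0 0; 0 0 0 0; 0 0 0 0"

```text
t: 23.45
eef_pos: [0.445, -0.3312, 0.1714]
tool_rot: [-0.0, 0.666, 0.746, 0.0]
contact_force: [-0.4, -0.0, 0.4]
gripper_width: 0.995
grasp_force: 0.0
```

```bash
python3 c.py lid_black 0.022 w5.png; python3 c.py lid_black 0.022
```

```text
23.5 [ 0.4452 -0.3308  0.1714] [-0.0267  0.342  -0.4641]
place 0.62 [275.4, 210.3] [ 0.4449 -0.3531  0.    ]
place 0.59 [180.4, 174.2] [ 0.3436 -0.3255  0.    ]
outl 0.73 [176.2, 177.0] bgr [ 68. 187. 216.] at z: circ 0.34322530031204224 -0.3228890299797058 0.03197849169373512 bbox [ 0.3126 -0.3536] [ 0.3746 -0.2926]
outl 0.71 [275.2, 212.5] bgr [47. 53. 58.] at z: circ 0.4460389316082001 -0.34739771485328674 0.03162575513124466 bbox [ 0.418  -0.3787] [ 0.476 -0.316]
23.65 [ 0.4452 -0.3311  0.1716] [0.1087 0.0994 0.7746]
place 0.72 [177.1, 174.3] [ 0.3405 -0.3259  0.    ]
place 0.67 [277.7, 208.6] [ 0.4475 -0.3508  0.    ]
outl 0.88 [275.3, 211.5] bgr [47. 53. 58.] at z: circ 0.44742241501808167 -0.347209095954895 0.03155163675546646 bbox [ 0.4178 -0.3786] [ 0.4756 -0.3158]
outl 0.63 [174.7, 176.2] bgr [ 68. 187. 216.] at z: circ 0.34349456429481506 -0.32239702343940735 0.03251662105321884 bbox [ 0.312  -0.3538] [ 0.3741 -0.2927]
```

View pics/w5.png

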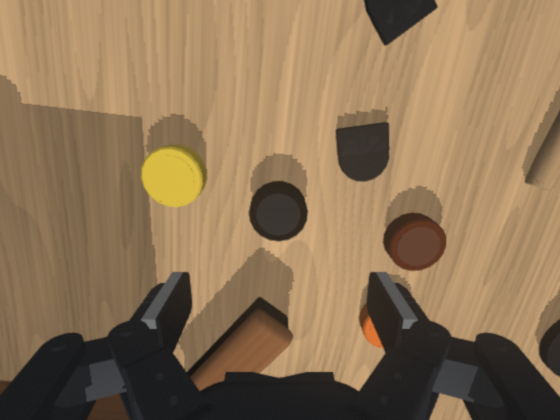

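The black lid is at (278,211), clear of the yellow decoy at (174,177) and of the brush.

carry_out:
  rows: "1 -18.5 -40 0; 0 0 -40 0; 0 0 -40 0; 0 0 -28 0; 0 0 -14 0; 0 0 -3 0; 0 0 0 0; 0 0 0 0"

```text
t: 24.75
eef_pos: [0.4464, -0.3514, 0.0077]
tool_rot: [0.001, 0.666, 0.746, 0.0]
contact_force: [0.3, 0.4, -0.1]
gripper_width: 0.994
grasp_force: 0.0
```

carry_out:
  rows: "0 0 0 0; 0 0 0 0; 0 0 0 0; 0 0 0 0; 0 0 0 0; 0 0 0 0"
  claw: 50

```text
t: 25.5
eef_pos: [0.4462, -0.3511, 0.0079]
tool_rot: [0.0, 0.666, 0.746, 0.001]
contact_force: [-1.8, 2.2, 10.2]
gripper_width: 0.684
grasp_force: 40.5
```

carry_out:
  rows: "0 0 40 0; 0 0 60 0; 0 0 50 0; 25 50 0 0; 25 60 0 0; 25 60 0 0; 25 60 0 0; 20 30 0 0; 0 0 0 0; 0 0 0 0"

```text
t: 26.75
eef_pos: [0.5623, -0.0987, 0.1567]
tool_rot: [0.0, 0.666, 0.746, -0.0]
contact_force: [-0.4, -0.7, -0.3]
gripper_width: 0.683
grasp_force: 43.5
```

```bash
python3 d.py black 0 w6.png
```

```text
[ 0.5621 -0.0993  0.1568]
0.75 [306.6, 183.3]
0.53 [276.7, 277.3]
place {'centre': [300.7, 177.4], 'confidence': 0.78} [ 0.5828 -0.0795  0.    ]
fit [ 0.5855 -0.081 ] 221.0 4181
```

View pics/w6.png

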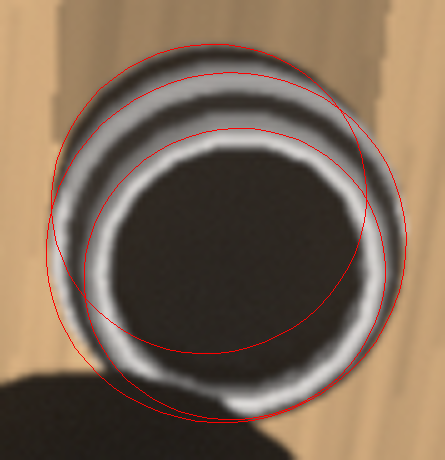

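The fit lands on the neck ring, which puts the black tin at (0.586,-0.081).

carry_out:
  rows: "24 17 -30 0; 0 0 -35 0; 0 0 -20 0; 0 0 0 0; 0 0 -4 0; 0 0 -3 0; 0 0 -3 0; 0 0 -3 0; 0 0 0 0; 0 0 0 0"

```text
t: 28.15
eef_pos: [0.5868, -0.0809, 0.0587]
tool_rot: [-0.0, 0.666, 0.746, -0.0]
contact_force: [-0.0, 0.1, -0.1]
gripper_width: 0.683
grasp_force: 43.5
```

carry_out:
  rows: "0 0 -3 0; 0 0 -2 0; 0 0 -2 0; 0 0 -2 0; 0 0 0 0; 0 0 0 0"

```text
t: 28.9
eef_pos: [0.587, -0.081, 0.0507]
tool_rot: [-0.0, 0.666, 0.746, 0.0]
contact_force: [-3.5, 0.2, 12.0]
gripper_width: 0.681
grasp_force: 44.7
```

carry_out:
  rows: "0 0 -1 0; 0 0 -1 0; 0 0 0 0; 0 0 0 0"

```text
t: 29.4
eef_pos: [0.5871, -0.0811, 0.0504]
tool_rot: [-0.0, 0.666, 0.746, 0.001]
contact_force: [-8.3, 2.4, 27.6]
gripper_width: 0.683
grasp_force: 46.3
```

carry_out:
  rows: "0 0 0 0; 0 0 0 0; 0 0 0 0; 0 0 -12 0; 0 0 -14 0; 0 0 -12 0; 0 0 0 0; 0 0 0 0"
  claw: 85

```text
t: 30.4
eef_pos: [0.587, -0.081, 0.0096]
tool_rot: [0.0, 0.666, 0.746, -0.0]
contact_force: [-0.3, 0.2, -0.7]
gripper_width: 0.997
grasp_force: 0.0
```

carry_out:
  rows: "0 0 0 0; 0 0 0 0; 0 0 0 0; 0 0 0 0; 0 0 0 0; 0 0 0 0"
  claw: 50

```text
t: 31.15
eef_pos: [0.5866, -0.081, 0.0104]
tool_rot: [-0.0, 0.666, 0.746, 0.0]
contact_force: [-1.4, 0.8, 6.9]
gripper_width: 0.713
grasp_force: 43.0
```

carry_out:
  rows: "0 0 40 0; 0 0 60 0; 0 0 60 0; -20 30 10 0; -20 60 0 0; -15 60 0 0; 0 15 0 0; 0 0 0 0; 0 0 0 0"

```text
t: 32.28
eef_pos: [0.5324, 0.0813, 0.1798]
tool_rot: [0.0, 0.667, 0.745, -0.0]
contact_force: [-0.2, 0.0, -3.1]
gripper_width: 0.716
grasp_force: 45.3
```

```bash
python3 - <<'E'
from h import *
o=get_obs();print(o["eef_pos"],o["tool_rot"])
w=cam("wrist");s=cam("side");cv2.imwrite("pics/w7.png",np.hstack([w["img"],s["img"][120:330,200:440].repeat(2,0)[:420]]))
for n,c in(("wrist",w),("top",cam("top")),("side",s)):
    for k,z in(("bay0",.008),("tin_black",0)):
        print(n,k,[(round(r["confidence"],2),at_z(c,r["centre"],z).round(3)) for r in place_of(n,k)[:3]])
E
```

```text
[0.53236238 0.08127726 0.17977446] [ 4.21273916e-04  6.67168308e-01  7.44906854e-01 -2.23305996e-04]
wrist bay0 []
wrist tin_black []
top bay0 [(0.95, array([0.505, 0.273, 0.008])), (0.59, array([0.534, 0.088, 0.008])), (0.24, array([ 0.527, -0.282,  0.008]))]
top tin_black [(0.41, array([0.55 , 0.102, 0.   ]))]
side bay0 [(0.98, array([0.509, 0.271, 0.008])), (0.6, array([0.532, 0.081, 0.008])), (0.6, array([0.521, 0.183, 0.008]))]
side tin_black []
```

View pics/w7.png

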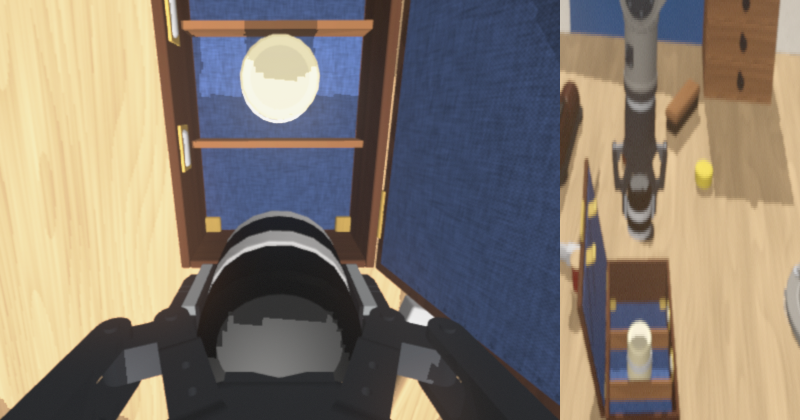

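Cream stands in the middle bay and the empty near bay lies ahead. I'll lower black into it.

carry_out:
  rows: "-2 3 -40 0; 0 0 -40 0; 0 0 -40 0; 0 0 -20 0; 0 0 -12 0; 0 0 -6 0; 0 0 -2 0; 0 0 -2 0; 0 0 0 0; 0 0 0 0"

```text
t: 33.98
eef_pos: [0.5307, 0.0866, 0.0184]
tool_rot: [0.0, 0.666, 0.746, 0.001]
contact_force: [-1.7, 0.2, 5.3]
gripper_width: 0.715
grasp_force: 45.9
```

carry_out:
  rows: "0 0 0 0; 0 0 0 0; 0 0 0 0; 0 0 20 0; 0 0 40 0; 0 0 40 0; 0 0 0 0"
  claw: 85

```text
t: 34.85
eef_pos: [0.5321, 0.0868, 0.1202]
tool_rot: [0.001, 0.666, 0.746, 0.002]
contact_force: [0.3, 0.8, -0.7]
gripper_width: 0.993
grasp_force: 0.0
```

carry_out:
  rows: "0 0 0 0; 0 0 0 0; 0 0 0 0; 0 0 0 0; 0 0 -15 0; 0 0 -15 0; 0 0 -10 0; 0 0 -4 0; 0 0 0 0; 0 0 0 0"
  claw: 0

```text
t: 36.1
eef_pos: [0.5303, 0.0864, 0.0737]
tool_rot: [0.0, 0.666, 0.746, 0.0]
contact_force: [0.5, 0.5, -0.3]
gripper_width: 0.001
grasp_force: 0.0
```

carry_out:
  rows: "0 0 -1 0; 0 0 -2 0; 0 0 0 0; 0 0 0 0; 0 0 0 0"

```text
t: 36.72
eef_pos: [0.5308, 0.0873, 0.0723]
tool_rot: [-0.0, 0.666, 0.746, 0.001]
contact_force: [-4.9, 1.0, 18.1]
gripper_width: -0.004
grasp_force: 9.0
```

carry_out:
  rows: "0 0 50 0; 0 0 50 0; 0 -40 40 0; 0 -40 0 0; 0 -40 0 0; 0 -40 0 0; 0 0 0 0; 0 0 0 0"

```text
t: 37.72
eef_pos: [0.5301, -0.0729, 0.2106]
tool_rot: [-0.0, 0.666, 0.746, 0.0]
contact_force: [0.0, -0.1, 0.3]
gripper_width: -0.001
grasp_force: 0.0
```

```bash
python3 - <<'E'
from h import *
t,s=cam("top"),cam("side")
def rs(i): return cv2.resize(i,None,fx=2,fy=2,interpolation=cv2.INTER_CUBIC)
cv2.imwrite("pics/m2.png",np.hstack([rs(t["img"][130:330,60:260]),rs(s["img"][180:380,200:400])]))
for k in("lid_front","lid_hinge","tin_brown","tin_black","tin_cream"):
    A=place_of("top",k)[:3];B=place_of("side",k)[:3]
    print(k,[(round(a["confidence"],2),round(b["confidence"],2),tri(ray(t,a["centre"]),ray(s,b["centre"]))[0].round(3),round(tri(ray(t,a["centre"]),ray(s,b["centre"]))[1],3)) for a in A for b in B])
E
```

```text
lid_front [(0.57, 0.81, array([0.655, 0.186, 0.23 ]), np.float64(0.004)), (0.57, 0.74, array([0.667, 0.204, 0.156]), np.float64(0.001)), (0.57, 0.59, array([0.524, 0.154, 0.4  ]), np.float64(0.188))]
lid_hinge [(0.94, 0.69, array([0.597, 0.191, 0.084]), np.float64(0.007)), (0.64, 0.69, array([0.555, 0.172, 0.065]), np.float64(0.083))]
tin_brown []
tin_black [(0.5, 0.51, array([0.534, 0.095, 0.02 ]), np.float64(0.003)), (0.35, 0.51, array([0.6  , 0.208, 0.134]), np.float64(0.148))]
tin_cream [(0.45, 0.46, array([0.517, 0.177, 0.01 ]), np.float64(0.001))]
```

View pics/m2.png

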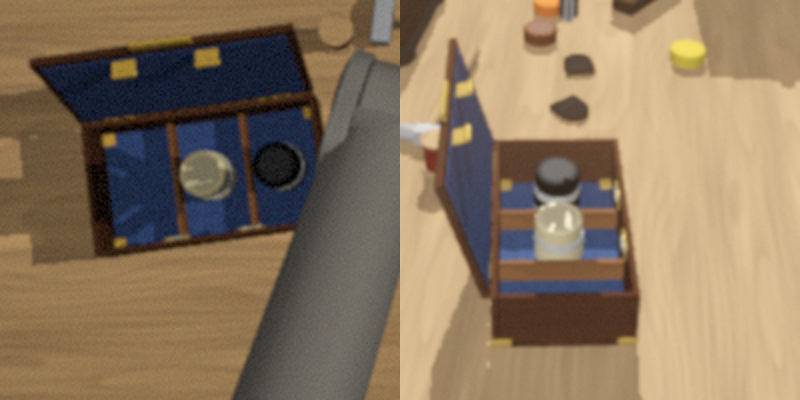

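Both closed tins stand in the case and its lid is still back. Next I go behind the lid to close it.

carry_out:
  rows: "50 0 30 0; 50 0 0 0; 50 0 0 0; 50 0 0 0; 0 50 0 0; 0 55 0 0; 0 55 0 0; 0 55 0 0; 0 49 -20 0; 0 0 -15 0"

```text
t: 39.58
eef_pos: [0.7288, 0.1983, 0.2036]
tool_rot: [-0.002, 0.663, 0.749, 0.001]
contact_force: [0.6, 0.7, -0.8]
gripper_width: 0.002
grasp_force: 0.0
```

carry_out:
  rows: "-20 -2 0 0; -20 -2 0 0; -20 -2 0 0; -15 -2 0 0; -15 -2 0 0; -15 -2 0 0; -15 -2 0 0; 0 0 0 0"

```text
t: 40.58
eef_pos: [0.6096, 0.1756, 0.2058]
tool_rot: [-0.0, 0.666, 0.746, -0.0]
contact_force: [-0.1, 0.4, 1.1]
gripper_width: 0.002
grasp_force: 0.0
```

carry_out:
  rows: "-9 0 0 0; -13 -1 -2 0; -13 -1 -2 0; -12 -1 -5 0; -13 -1 -6 0; -12 -1 -7 0; -12 -1 -7 0; -10 -1 -9 0; -9 -1 -10 0; 0 0 0 0"

```text
t: 41.82
eef_pos: [0.5053, 0.1683, 0.1565]
tool_rot: [-0.001, 0.666, 0.746, -0.001]
contact_force: [-0.1, -0.5, 1.4]
gripper_width: -0.002
grasp_force: 0.0
```

carry_out:
  rows: "-8 -1 -10 0; -8 -1 -11 0; -6 -1 -12 0; -5 0 -12 0; -7 -1 -8 0; 0 0 0 0; 0 0 0 0"

```text
t: 42.7
eef_pos: [0.4732, 0.1645, 0.1048]
tool_rot: [0.0, 0.666, 0.746, 0.0]
contact_force: [0.6, 0.5, 0.0]
gripper_width: -0.003
grasp_force: 0.0
```

carry_out:
  rows: "0 0 10 0; -20 4 0 0; 0 0 -8 0; 0 0 -6 0; 0 0 -4 0; 0 0 -3 0; 0 0 -3 0; 0 0 0 0; 0 0 0 0"

```text
t: 43.82
eef_pos: [0.4534, 0.1682, 0.0906]
tool_rot: [0.0, 0.666, 0.746, -0.0]
contact_force: [-0.2, -1.3, -0.7]
gripper_width: 0.001
grasp_force: 0.0
```

carry_out:
  rows: "0 0 -1 0; 0 0 -1 0; 0 0 -1 0; 0 0 -1 0; 0 0 0 0; 0 0 0 0"

```text
t: 44.58
eef_pos: [0.4535, 0.1685, 0.0894]
tool_rot: [-0.001, 0.667, 0.745, 0.001]
contact_force: [-12.1, -3.9, 42.2]
gripper_width: 0.002
grasp_force: 21.6
```

carry_out:
  rows: "0 0 20 0; 0 0 50 0; 0 -50 50 0; 0 -60 0 0; 0 -60 0 0; 0 -60 0 0; 0 -60 0 0; 0 0 0 0; 0 0 0 0"

```text
t: 45.7
eef_pos: [0.453, -0.1155, 0.2007]
tool_rot: [-0.0, 0.666, 0.746, 0.0]
contact_force: [0.3, -0.4, 0.1]
gripper_width: -0.002
grasp_force: 0.0
```

```bash
python3 - <<'E'
from h import *
print(get_obs()["eef_pos"],get_obs()["contact_force"])
t,s=cam("top"),cam("side")
def rs(i): return cv2.resize(i,None,fx=2,fy=2,interpolation=cv2.INTER_CUBIC)
cv2.imwrite("pics/m3.png",np.hstack([rs(t["img"][130:330,60:260]),rs(s["img"][180:380,200:400])]))
for k in("lid_front","lid_hinge"):
    A=place_of("top",k)[:1];B=place_of("side",k)[:2]
    print(k,[(round(a["confidence"],2),round(b["confidence"],2),tri(ray(t,a["centre"]),ray(s,b["centre"]))) for a in A for b in B])
E
```

```text
[ 0.45298348 -0.11553059  0.20074087] [ 0.28874382 -0.36160043  0.07158062]
lid_front [(0.96, 0.55, (array([0.44334184, 0.16566613, 0.09543074]), np.float64(0.009873035313881152)))]
lid_hinge [(0.62, 0.67, (array([0.60688832, 0.19406027, 0.08328044]), np.float64(0.010309521086512905))), (0.62, 0.47, (array([0.54436927, 0.15158108, 0.28286135]), np.float64(0.07633837891722567)))]
```

View pics/m3.png

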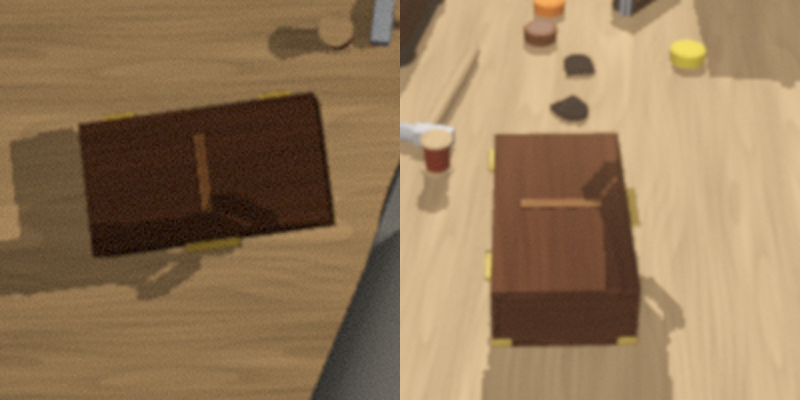

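The case is shut flush in both views, and the arm is clear of it.

```bash
python3 -c "
from station import *
print(hand_in())"
```

```text
the job is handed in; nothing more can be done
None
```

I closed the black and cream tins with their own lids pressed home, stood them in the case, shut it past its catches, and handed the job in; I found no brown tin, and the hand-in gave no verdict.

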